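# Shut the sample station and hold the probe centred in its guide

## Robot

A 6-joint arm with a two-finger parallel gripper is mounted at the origin on the work surface. World frame = base frame: x ahead of the robot, y to its left, z up, the work surface at z = 0. Lengths are in m, angles in rad, forces in N, time in s.
With the tool pointing down it reaches from about 0.375 to 0.9 m from the base axis. Payload 3.1 kg.
Tool frame: the origin (TCP) lies on the centre line of the jaws, within the pads' length; the fingertips stand 17 mm ahead of it and the grasp point (between the pads) lies 2 mm behind it; z points along the fingers, x is the direction in which the jaws open and shut, and the axes are right-handed (so a half turn about z gives the same grasp; the last joint's range is limited). The gripper opens to 87 mm and grips with 3 to 60 N. Pads are 19 mm wide; open, the fingers measure 117 mm over their backs; the gripper's body (75 mm by 190 mm) begins 51 mm behind the grasp point.
Start: joints at [-1.325, 0.527, 1.433, -0, 1.181, -0.178], TCP at [0.257, -0.57, 0.24] pointing down, gripper open.
Joint ranges: [-3.08, 3.08], [-0.75, 2.2], [0.22, 2.44], [-1.43, 4.57], [0, 2.65], [-2.85, 2.85]. Speed limits (rad/s): [2.79, 2.79, 3.14, 3.14, 3.14, 3.14].

## Interface

Orientations are given as a rotation vector (axis times angle).
In Python, from workcell import env, fingers, kin, capture, ticket, telemetry gives the robot as it stands. The module is installed in compiled form; this text tells all that it offers. Calls block until the motion is done:
- env.move_pose(position, orientation): joint-space move of the TCP to a pose.
- env.move_linear(position, ori=None, feed=0.15, guard=None): straight line of the TCP; ori=None keeps the orientation; feed is the mean speed in m/s. With guard (N) it stops when the force on the tool has changed by that much, and returns True; else False.
- env.move_j(angles): joint-space move.
- fingers.gripper_to(opening, grip_force=None): finger opening in m; grip_force is the grip in N (None keeps the last); returns when the fingers have stopped.
- env.pause(seconds).
- kin.solve_ik(position, orientation): joint angles nearest the present ones, or None.
- capture(name): name is "scene" or "top"; returns a dict with "img" (420x560x3 uint8, red, green, blue), "z_map" (420x560 float32, m along the optical axis (not along the pixel's ray), 0 where there is no reading), "intrinsics" (3x3 intrinsics, pixels), "pose" (4x4, takes a point from camera to world coordinates). Camera axes: x right, y up, looking along -z (the intrinsics and any distortion apply to the point x, -y, -z); pixel columns grow to the right and rows downward; lengths in m; the calibration is good to about 2 mm. A picture is of the moment at which its call begins.
A pose or a line that the arm cannot do raises env.IKError and nothing moves.
- ticket.sign_off(): hands the job in, once; it reports no verdict.
Readings, each from a call of its own:
- telemetry.current_t(): time.
- telemetry.current_joint_pos(): joint angles.
- telemetry.current_joint_vel(): joint speeds.
- telemetry.current_joint_efforts(): joint torques, N m.
- telemetry.current_tcp_pos(): TCP position.
- telemetry.current_orientation(): TCP orientation.
- telemetry.current_contact_force(): force on the tool from outside, world axes, zero at the start.
- telemetry.current_ft_torque(): the same for the moment, N m.
- telemetry.current_gripper_width(): finger opening in m.
Only numpy, scipy, OpenCV 4.12 (cv2) and the standard library are available. Lean on these libraries where they do the work, as an engineer would, in place of code of your own. Each camera call takes 0.05 s, during which the arm holds its last target. There are 200 camera calls.

## Task

Press the blue snap cover of the sample station down until it snaps and stays shut by itself. Then take the orange-handled probe out of its stand and lower its steel rod through the metal guide in the shut cover, never letting the probe touch the guide or any other part of the station, until the red band on the rod is level with the guide's top rim. Finish while still holding it there in the gripper, still, upright and centred in the hole, and leave the bottle, the brass weight and the jar alone.

Things in the scene. Friction and masses are not known exactly. Their poses are not given: they have to be found in the camera images.
- station: Fixed white bench instrument with a square well and a blue hinged cover. Origin: on the work surface, under the guide hole of the shut cover. Its housing reaches 70 mm to its +x, 90 mm to its -x and 65 mm to +y and -y, 85 mm high; a 40 mm high key panel reaches on to 145 mm in -x, and a 72 mm high grey hinge housing to 125 mm in +x. The cover's hinge is at its +x side, the free edge at -x. The well's floor is 12 to 14 mm above the work surface, its inside 136 x 106 mm.
- cover (a joint): Angle of the cover: 0 is shut (level), positive is open (free edge up). An over-centre toggle works on it: at the start it rests open at about 0.62 rad; let go above about 0.25 rad it swings back open, below about 0.15 rad it snaps home (between, it may hang at dead centre) and the toggle holds it at 0. Pressing on the pad takes about 2 to 4 N; at 0 it meets a rigid stop.
- cover_hinge (a point): Middle of the cover's hinge axis (along its y), 85 mm above the work surface. The cover is a 10 mm thick blue plate, 160 mm long from the hinge and 130 mm wide. The axes turn with the cover: x from the free edge to the hinge, z out of its top.
- press_pad (a point): Centre of the top of the yellow press pad (50 mm along x, 60 mm along y) near the free edge of the cover, 130 mm from the hinge axis and 12 mm above the underside of the cover; it swings with the cover and is about 98 mm above the work surface when shut.
- guide (a point): Centre of the top rim of the guide hole, a round through hole 20 mm wide and 24 mm deep (mouth slightly chamfered) in a square aluminium block, 44 x 44 mm, that stands 14 mm proud of the blue cover. The point swings with the cover; its z axis is the bore axis, out of the top. When shut it is upright, about 110 mm above the work surface, 70 mm from the hinge axis.
- stand_top (a point): Centre of the top of the probe stand: fixed, a 100 x 100 mm blue base and four posts that carry an 80 x 80 mm aluminium plate, whose top is 135 mm above the work surface, with a 14 mm through hole at this point in which the probe hangs.
- probe: The loose probe, 84 to 168 g: an orange square handle 24 x 24 mm and 70 mm tall, flat-sided, above a straight steel rod of 8 mm diameter and 120 mm length on the same axis. At the start it hangs upright in the stand, the handle's underside on the stand's plate. Origin: centre of the handle's underside; z runs up the handle, x and y are square to its flat sides.
- probe_grip (a point): Centre of the probe's handle, 35 mm above the handle's underside, 155 mm above the tip. Axes as the probe.
- probe_band (a point): Centre of the red band (12 mm tall) on the rod, 60 mm above the tip, 95 mm below the handle's centre, on the rod's axis.
- probe_tip (a point): Lower end of the rod, 155 mm below the handle's centre.
- reagent_bottle: Bystander: amber bottle with black cap, 60 mm wide, 110 mm tall. Origin: centre of its underside.
- weight: Bystander: brass weight with a knob, 40 mm wide, 54 mm tall. Origin: centre of its underside.
- sample_jar: Bystander: jar with white cap, 56 mm wide, 60 mm tall. Origin: centre of its underside.

How it is judged:
On the way, in this order (a step that is already met when the one before it is completed fails the run):
1. the cover is shut and stays so with nothing pressing on it (value of joint cover below 0.03 rad and contact force between each of the arm, the fingers and station below 0.1 N), for 0.3 s.
2. the probe has been lifted right out of its stand (z of probe_tip in the frame of stand_top above 0.003 m and contact force between the fingers and probe above 0.5 N), for 0.1 s.
At the end, for the whole second after the job is handed in: Cover shut within 0.03 rad; gripper still holds the probe, which touches no part of the station, is within 0.06 rad of upright and slower than 10 mm/s; middle of the red band within 8 mm of the height of the guide's rim and 3.5 mm of the bore axis, tip within 5 mm of it (value of joint cover below 0.03 rad and z of probe_band in the frame of guide between -0.008 and 0.008 m and horizontal distance between probe_band and guide below 0.0035 m and horizontal distance between probe_tip and guide below 0.005 m and angle between probe's own z axis and vertical below 0.06 rad and linear speed of probe below 0.01 m/s and contact force between the fingers and probe above 0.5 N and contact force between probe and station below 0.1 N); the arm keeps its last pose, push and grip.
It fails at once if the probe touches the guide or another part of the station (contact force between probe and station above 0.3 N).
It fails at once if the amber bottle is moved more than 20 mm or knocked over (distance of reagent_bottle from where it was at the start of the episode above 0.02 m or angle between reagent_bottle's own z axis and vertical above 0.5 rad).
It fails at once if the brass weight is moved more than 20 mm or knocked over (distance of weight from where it was at the start of the episode above 0.02 m or angle between weight's own z axis and vertical above 0.5 rad).
It fails at once if the sample jar is moved more than 20 mm or knocked over (distance of sample_jar from where it was at the start of the episode above 0.02 m or angle between sample_jar's own z axis and vertical above 0.5 rad).
It also fails if it takes over 69 s, if anything falls off the work surface, if the arm or the gripper's body presses on something with over 40 N, if the wrist force passes 120 N, or if a joint passes its speed limit or range.

## Working session

There is one attempt and no reset: what is moved stays moved. The work goes in short steps, each a Python script; the robot and the scene stay as the last script left them, time stands still between calls to the robot, and variables do not carry over. Pictures are saved under pics/ and viewed, about 8 in all and at most 12, crops included, and the job is handed in when it is done.

```bash
mkdir -p pics
cat > h.py <<'E'
import numpy as np, cv2
from workcell import env, fingers, kin, capture, ticket, telemetry
def cloud(c):
    K=c["intrinsics"];z=c["z_map"].astype(float);v,u=np.mgrid[:z.shape[0],:z.shape[1]]
    p=np.stack([(u-K[0,2])/K[0,0]*z,-(v-K[1,2])/K[1,1]*z,-z,np.ones_like(z)],-1)
    return (p@np.array(c["pose"]).T)[...,:3]
def ray(c,u,v,h):
    K=c["intrinsics"];T=np.array(c["pose"])
    d=T[:3,:3]@np.array([(u-K[0,2])/K[0,0],-(v-K[1,2])/K[1,1],-1]);o=T[:3,3]
    return o+d*(h-o[2])/d[2]
def proj(c,p):
    K=c["intrinsics"];T=np.linalg.inv(c["pose"]);q=T[:3,:3]@np.array(p)+T[:3,3]
    return K[0,0]*q[0]/-q[2]+K[0,2],K[1,1]*-q[1]/-q[2]+K[1,2]
def save(c,n): cv2.imwrite(f"pics/{n}.png",c["img"][...,::-1])
E
python3 - <<'E'
from h import *
for n in("scene","top"):
    c=capture(n);save(c,n+"0");np.savez(n+"0",**c);print(c["intrinsics"],c["pose"],(c["z_map"]==0).mean(),[k for k in c])
print(telemetry.current_orientation(),telemetry.current_t())
E
```

```text
[[517.53813636   0.         280.75209985]
 [  0.         517.53813636 209.69338149]
 [  0.           0.           1.        ]] [[-0.74973062 -0.44712965  0.48783098  1.07277481]
 [ 0.66142228 -0.48338161  0.5734656   0.52712215]
 [-0.02060495  0.752607    0.65814751  0.74699195]
 [ 0.          0.          0.          1.        ]] 0.003915816326530612 ['img', 'z_map', 'intrinsics', 'pose']
[[442.59017682   0.         280.95866541]
 [  0.         442.59017682 216.40708018]
 [  0.           0.           1.        ]] [[ 0.02456214  0.99460789 -0.10075637  0.52259655]
 [-0.99967808  0.02507771  0.00385334 -0.00498546]
 [ 0.0063593   0.10062929  0.99490367  1.05942386]
 [ 0.          0.          0.          1.        ]] 0.003822278911564626 ['img', 'z_map', 'intrinsics', 'pose']
[-2.63783273e+00  1.70387444e+00  2.18606636e-03] 0.1
```

View pics/scene0.png

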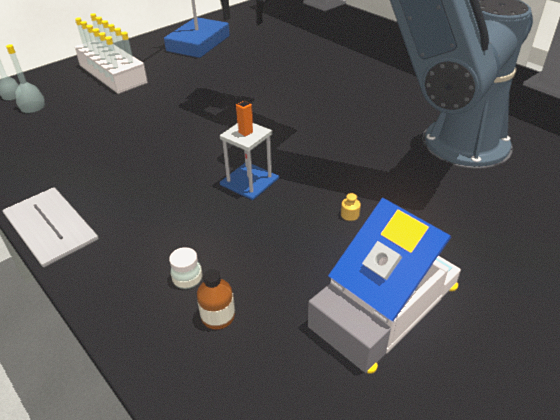

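View pics/top0.png

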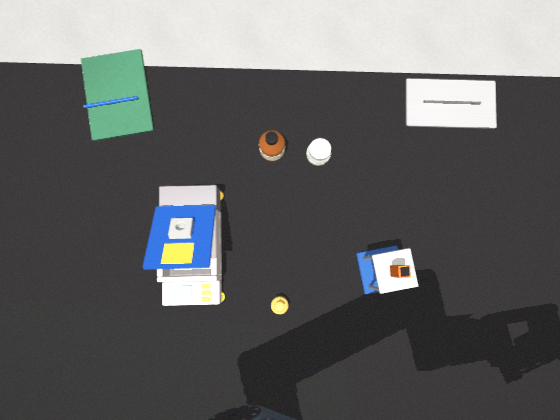

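The scene view shows the station at lower right (cover open, pad at (405,230), guide hole at (381,260)) and the probe in its stand at (245,120). In the top view the pad is at (178,253), the guide at (181,227) and the probe handle at (402,271). The bottle (271,145), jar (319,151) and weight (280,305) stand between the station and the stand.

```bash
cat > m.py <<'E'
from h import *
def comps(m,minA=30):
    n,l,s,ce=cv2.connectedComponentsWithStats(m.astype(np.uint8))
    return [(l==i,s[i],ce[i]) for i in range(1,n) if s[i][4]>=minA]
def hsv(c): return cv2.cvtColor(c["img"],cv2.COLOR_RGB2HSV)
if __name__=="__main__":
  for n in("scene","top"):
    c=dict(np.load(n+"0.npz"));P=cloud(c);H=hsv(c);h,s,v=[H[...,i] for i in range(3)]
    print(n)
    for nm,m in dict(yellow=(h>22)&(h<33)&(s>200)&(v>120),blue=(h>108)&(h<125)&(s>180)&(v>60),orange=(h<14)&(s>200)&(v>60),white=(s<60)&(v>150)).items():
        for M,st,ce in comps(m,40):
            p=P[M];p=p[np.isfinite(p).all(1)]
            med=np.median(p,0)
            if not(0.2<med[0]<0.95 and abs(med[1])<0.5): continue
            u,sv,vt=np.linalg.svd(p-p.mean(0),full_matrices=False)
            r=cv2.minAreaRect(p[:,:2].astype(np.float32))
            print(nm,st,ce.round(1),"med",med.round(4),"lo",np.percentile(p,2,axis=0).round(3),"hi",np.percentile(p,98,axis=0).round(3),"nrm",vt[2].round(3),"res",(sv[2]/len(p)**.5).round(4),"rect",np.round(r[0]+r[1],3),round(r[2],1))
E
python3 m.py
```

```text
scene
yellow [382 211  45  40 831] [404.7 229.7] med [0.5316 0.1978 0.1724] lo [0.515 0.17  0.158] hi [0.552 0.225 0.184] nrm [-0.647 -0.2    0.736] res 0.013 rect [0.799 0.341 0.66  0.066] 28.5
yellow [368 364   9   9  40] [372.4 368.6] med [0.6712 0.2712 0.0056] lo [0.662 0.269 0.001] hi [0.679 0.274 0.008] nrm [0.031 0.953 0.302] res 0.0015 rect [0.671 0.272 0.017 0.005] 1.0
blue [ 329  199  121  121 2912] [375.6 261.9] med [0.606  0.1744 0.118 ] lo [0.508 0.135 0.095] hi [0.637 0.261 0.186] nrm [-0.356  0.759 -0.545] res 0.0361 rect [0.803 0.307 0.675 0.169] 25.2
orange [236 104  16  31 298] [244.8 118.5] med [ 0.5139 -0.2379  0.1772] lo [ 0.498 -0.256  0.141] hi [ 0.521 -0.234  0.206] nrm [0.543 0.84  0.02 ] res 0.0043 rect [ 0.513 -0.241  0.019  0.03 ] 52.2
white [220 123  52  28 621] [246.8 135.9] med [ 0.5178 -0.231   0.1358] lo [ 0.466 -0.284  0.128] hi [ 0.552 -0.203  0.138] nrm [ 0.305  0.398 -0.865] res 0.0117 rect [0.7   0.07  1.172 0.136] 57.0
white [   3  188   95   77 3884] [ 49.  225.3] med [ 0.9233 -0.4052  0.0131] lo [ 0.862 -0.522  0.01 ] hi [ 0.977 -0.311  0.016]
[... 2103 characters left out ...]
 [0.644 0.142 0.068] hi [0.687 0.265 0.076] nrm [-0.98  -0.054 -0.19 ] res 0.0125 rect [0.629 0.12  0.314 0.094] 66.3
white [ 157  216   64   90 2265] [191.4 281.7] med [0.4675 0.1894 0.0412] lo [0.421 0.13  0.012] hi [0.585 0.256 0.087] nrm [-0.768 -0.639 -0.043] res 0.0314 rect [0.492 0.147 0.169 0.259] 44.7
white [168 218  25  21 452] [180. 228.] med [0.5858 0.2    0.147 ] lo [0.565 0.178 0.125] hi [0.608 0.221 0.159] nrm [0.775 0.596 0.21 ] res 0.0115 rect [0.57  0.107 0.238 0.052] 79.5
white [ 372  248   46   46 1304] [393.5 270.4] med [ 0.5099 -0.2423  0.1345] lo [ 0.467 -0.323 -0.001] hi [ 0.552 -0.204  0.138] nrm [-0.125 -0.947  0.296] res 0.024 rect [ 0.494 -0.172  0.099  0.324] 7.2
```

```bash
cat >> h.py <<'E'
from scipy.spatial.transform import Rotation as Ro
def down(psi,tilt=None):
    c,s=np.cos(psi),np.sin(psi)
    return Ro.from_matrix(np.array([[c,s,0],[s,-c,0],[0,0,-1.]])).as_rotvec()
E
python3 - <<'E'
from m import *
for n in("scene","top"):
    c=dict(np.load(n+"0.npz"));P=cloud(c);H=hsv(c);h,s,v=[H[...,i] for i in range(3)];x,y,z=P[...,0],P[...,1],P[...,2]
    box=(x>.4)&(x<.72)&(y>.1)&(y<.3)
    for nm,m in dict(hinge=box&(z>.068)&(z<.077)&(x>.63)&(s<80),panel=box&(z>.036)&(z<.045)&(x<.48)&(s<80),pad=box&(h>18)&(h<36)&(s>180)&(z>.15),
      handle=(abs(x-.51)<.05)&(abs(y+.24)<.06)&(z>.198)&(z<.215), plate=(abs(x-.51)<.07)&(abs(y+.24)<.07)&(z>.13)&(z<.14),block=box&(s<70)&(v>90)&(z>.12)&(x>.54)&(x<.62)).items():
        if m.sum()<8: print(n,nm,m.sum());continue
        p=P[m];r=cv2.minAreaRect(p[:,:2].astype(np.float32));_,_,vt=np.linalg.svd(p-np.median(p,0))
        vv,uu=np.nonzero(m);ru=cv2.minAreaRect(np.stack([uu,vv],1).astype(np.float32))
        print(n,nm,m.sum(),np.median(p,0).round(4),np.round(r[0]+r[1],4),round(r[2],1),"nrm",vt[2].round(3),"px",np.round(ru[0]+ru[1],1),round(ru[2],1),"mean rgb",c["img"][m].mean(0).round())
a=cv2.imread("pics/scene0.png")[90:190,200:300];b=cv2.imread("pics/top0.png")[235:305,350:430]
cv2.imwrite("pics/crop1.png",np.hstack([cv2.resize(a,(400,400),interpolation=3),cv2.resize(b,(400,400),interpolation=2)]))
E
```

```text
scene hinge 2385 [0.6615 0.207  0.0723] [0.6603 0.2024 0.0582 0.1302] 2.6 nrm [0.012 0.003 1.   ] px [349.6 314.3  82.1  33.7] 37.6 mean rgb [163. 155. 156.]
scene panel 231 [0.4304 0.2469 0.0405] [0.4484 0.2339 0.063  0.047 ] 3.2 nrm [0.008 0.034 0.999] px [441.5 270.5  25.5  26.9] 45.0 mean rgb [238. 242. 239.]
scene pad 1000 [0.5342 0.1978 0.1708] [0.5335 0.1971 0.0418 0.0586] 3.6 nrm [0.577 0.029 0.816] px [404.2 230.4  35.7  29.7] 31.0 mean rgb [247. 237.  47.]
scene handle 112 [ 0.5116 -0.2425  0.2055] [ 0.5091 -0.2458  0.0243  0.0248] 89.6 nrm [-0.142 -0.148 -0.979] px [243.4 105.8   9.8  13.4] 63.4 mean rgb [158.  88.  40.]
scene plate 680 [ 0.5199 -0.2354  0.1359] [ 0.5076 -0.2484  0.0863  0.0829] 12.0 nrm [-0.006 -0.012 -1.   ] px [245.3 134.   46.2  26.9] 21.8 mean rgb [217. 213. 205.]
scene block 810 [0.5871 0.2001 0.1439] [0.5749 0.1977 0.0683 0.0613] 1.3 nrm [0.53  0.039 0.847] px [388.2 254.   36.3  45.8] 33.7 mean rgb [209. 208. 203.]
top hinge 1097 [0.6658 0.2036 0.0719] [0.6654 0.2033 0.0478 0.1298] 1.1 nrm [ 0.012 -0.     1.   ] px [187.5 195.5  21.   57. ] 90.0 mean rgb [225. 219. 222.]
top panel 1195 [0.4457 0.1975 0.0404] [0.4474 0.1936 0.0565 0.1288] 2.9 nrm [-0.002 -0.009  1.   ] px [190.  292.3  25.   56.6] 88.4 mean rgb [253. 253. 251.]
top pad 0
top handle 159 [ 0.5096 -0.2462  0.2049] [ 0.5093 -0.2466  0.0238  0.0239] 6.1 nrm [0.023 0.016 1.   ] px [403.5 271.   12.   13. ] 90.0 mean rgb [156. 110.  74.]
top plate 1239 [ 0.5094 -0.2406  0.1345] [ 0.509  -0.2467  0.0804  0.0809] 12.0 nrm [-0.002 -0.002 -1.   ] px [394.2 270.6  39.   39.4] 79.1 mean rgb [248. 248. 247.]
top block 476 [0.5852 0.2002 0.1471] [0.5747 0.1977 0.0624 0.0674] 89.5 nrm [-0.516 -0.026 -0.856] px [178. 234.  32.  30.] 90.0 mean rgb [229. 229. 227.]
```

View pics/crop1.png

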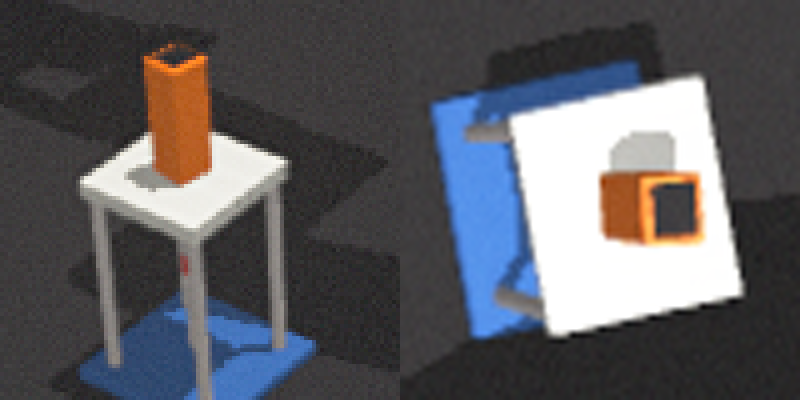

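Handle at (0.509,-0.246), yaw about -4°. Station yaw is about 3° and the hinge is at about (0.631,0.2025). The crop shows the handle nearly square to the world axes and the plate rotated about 12°. Next I'll press the cover shut.

```bash
cat > press.py <<'E'
from h import *
T=telemetry
hx=np.array([.631,.2025]);yw=.05;ex=np.array([np.cos(yw),np.sin(yw)]);o=down(np.pi/2+yw)
def tcp(a,clr=0,r=.133):
    xy=hx+ex*(-r*np.cos(a)+.012*np.sin(a)); return np.r_[xy,.085+r*np.sin(a)+.012*np.cos(a)+.017+clr]
p=T.current_tcp_pos();env.move_linear([p[0],p[1],.36],feed=.3)
fingers.gripper_to(0.0,20)
q=tcp(.62,.03); env.move_pose([*q[:2],.34],o)
env.move_linear(q,feed=.2); f0=T.current_contact_force();print("f0",f0,T.current_t())
for a in np.r_[np.arange(.6,-.001,-.1),-.03]:
    g=env.move_linear(tcp(a),feed=.08,guard=10)
    print(round(a,2),g,T.current_tcp_pos().round(4),(T.current_contact_force()-f0).round(2))
    if g: break
env.pause(.2)
p=T.current_tcp_pos();env.move_linear([p[0],p[1],.34],feed=.2)
env.pause(.5);c=capture("top");d=capture("scene");save(c,"top1");save(d,"scene1");np.savez("top1",**c);np.savez("scene1",**d)
print(T.current_t())
E
python3 press.py
```

```text
f0 [ 1.31205665e+00  1.30568662e+00 -7.74613009e-04] 5.8
0.6 False [0.5285 0.1975 0.1874] [-1.58 -1.02  0.32]
0.5 False [0.5203 0.197  0.1766] [-1.46 -1.39  1.92]
0.4 False [0.513  0.1966 0.1648] [-1.49 -0.92  2.11]
0.3 False [0.5071 0.1963 0.1524] [-0.72 -1.3   0.76]
0.2 False [0.5029 0.1961 0.1399] [-1.17 -1.42  0.29]
0.1 False [0.4998 0.1959 0.127 ] [-1.75 -0.75 -0.38]
0.0 True [0.4999 0.1961 0.1148] [-2.32 -1.09  7.95]
10.2667
```

View pics/scene1.png

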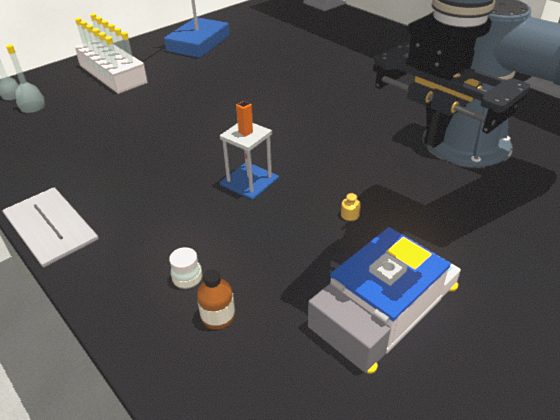

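The cover is shut with the arm clear: it lies level in the scene view, with the guide at (388,267). Next I'll move above the probe, measure the guide, then grasp and lift.

```bash
cat > grasp.py <<'E'
from m import *
T=telemetry;psi=-.07;o=down(psi)
env.move_pose([.5092,-.2463,.33],o); fingers.gripper_to(.055)
for i in range(2):
  for n in("top","scene"):
    c=capture(n);np.savez(f"{n}2",**c);save(c,n+"2")
    P=cloud(c);H=hsv(c);h,s,v=[H[...,k] for k in range(3)];x,y,z=P[...,0],P[...,1],P[...,2]
    box=(x>.4)&(x<.72)&(y>.1)&(y<.3)
    for nm,m in dict(block=box&(s<70)&(z>.105)&(z<.116)&(x>.52)&(x<.6),pad=box&(h>18)&(h<36)&(s>150)&(z>.09)&(z<.108),cover=box&(z>.085)&(z<.120)).items():
        p=P[m]
        if len(p)<20: print(n,nm,len(p));continue
        r=cv2.minAreaRect(p[:,:2].astype(np.float32));print(n,nm,len(p),"medz",np.median(p[:,2]).round(4),np.round(r[0]+r[1],4),round(r[2],1))
env.move_linear([.5092,-.2463,.168],feed=.12)
f0=T.current_contact_force()
fingers.gripper_to(.0,30);print("w",T.current_gripper_width(),T.current_contact_force()-f0)
env.move_linear([.5092,-.2463,.185],feed=.05);print(T.current_gripper_width(),T.current_contact_force()-f0)
env.move_linear([.5092,-.2463,.34],feed=.12)
print(T.current_gripper_width(),T.current_contact_force()-f0,T.current_tcp_pos(),T.current_t())
for n in("top","scene"): c=capture(n);np.savez(n+"3",**c);save(c,n+"3")
a=cv2.imread("pics/scene2.png")[230:300,340:440];b=cv2.imread("pics/top2.png")[195:275,140:240];d=cv2.imread("pics/scene3.png")[0:200,160:360]
cv2.imwrite("pics/crop2.png",np.hstack([np.vstack([cv2.resize(a,(400,280),interpolation=2),cv2.resize(b,(400,320),interpolation=2)]),cv2.resize(d,(400,400))[:600].__class__(shape=(0,)) if 0 else cv2.copyMakeBorder(cv2.resize(d,(400,400)),0,200,0,0,0)]))
E
python3 grasp.py
```

```text
top block 350 medz 0.1092 [0.5633 0.1996 0.0429 0.0452] 2.7
top pad 0
top cover 4485 medz 0.0958 [0.5579 0.1992 0.1687 0.1309] 2.9
scene block 517 medz 0.1099 [0.5634 0.1978 0.0467 0.0445] 2.8
scene pad 675 medz 0.098 [0.5041 0.1959 0.0514 0.0593] 4.2
scene cover 6101 medz 0.0962 [0.5571 0.1975 0.1721 0.1321] 3.0
top block 353 medz 0.1093 [0.5632 0.1993 0.0429 0.0453] 2.7
top pad 0
top cover 4500 medz 0.0958 [0.5583 0.1991 0.1687 0.131 ] 2.8
scene block 521 medz 0.1098 [0.5631 0.1975 0.0463 0.0452] 2.5
scene pad 676 medz 0.0981 [0.5038 0.1953 0.0499 0.0585] 2.9
scene cover 6110 medz 0.0963 [0.5571 0.1972 0.1719 0.132 ] 2.9
w 0.025408989649025857 [-0.24943917 -0.09886488  1.17660507]
0.02531540947954023 [-0.14320291 -0.81765159 -1.46580399]
0.025284645485266852 [ 0.66900033 -0.36975394 -0.56148907] [ 0.50878207 -0.24600076  0.33909619] 17.2667
```

View pics/crop2.png

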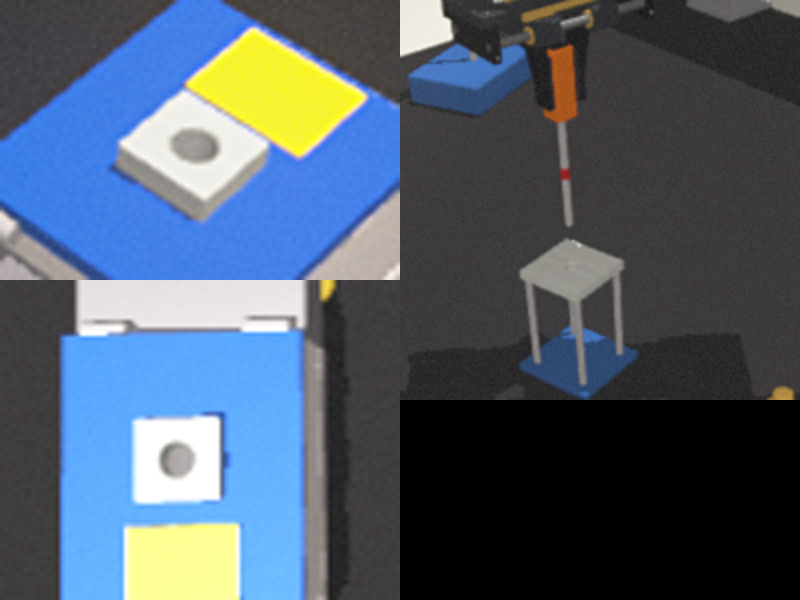

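Probe lifted clear of the stand and held upright. The crop shows the hole dark inside the pale block in both views. Next I'll measure the hole by segmentation and carry the probe above it.

```bash
cat > hole.py <<'E'
from m import *
def hole(c,p0):
    u0,v0=proj(c,p0);g=cv2.cvtColor(c["img"],cv2.COLOR_RGB2GRAY);u0,v0=int(round(u0)),int(round(v0));k=14;S=8
    a=cv2.resize(g[v0-k:v0+k+1,u0-k:u0+k+1],None,fx=S,fy=S,interpolation=cv2.INTER_CUBIC)
    m0=np.median(g[v0-1:v0+2,u0-1:u0+2]); t=(float(m0)+np.percentile(a,80))/2
    for M,st,ce in comps(a<t,200):
        if M[a.shape[0]//2,a.shape[1]//2]:
            (cx,cy),ax,_=cv2.fitEllipse(max(cv2.findContours(M.astype(np.uint8),0,1)[0],key=len))
            uv=((cx+.5)/S-.5+u0-k,(cy+.5)/S-.5+v0-k)
            return uv,np.array(ax)/S,ray(c,*uv,.110)
if __name__=="__main__":
    for n in("top","scene"):
        for i in(2,3):
            print(n,i,hole(dict(np.load(f"{n}{i}.npz")),[.563,.199,.110]))
E
python3 hole.py
python3 - <<'E'
from h import *
o=down(-.07);T=telemetry
env.move_linear([.5092,-.2463,.36],feed=.15)
env.move_pose([.563,.199,.36],o)   # tip ~0.207
env.pause(.4)
for n in("top","scene"): c=capture(n);np.savez(n+"4",**c);save(c,n+"4")
print(T.current_tcp_pos(),T.current_orientation(),o,T.current_t(),T.current_gripper_width())
a=cv2.imread("pics/scene4.png")[100:300,300:500];b=cv2.imread("pics/top4.png")[150:300,100:250]
cv2.imwrite("pics/crop4.png",np.hstack([cv2.resize(a,(400,400)),cv2.resize(b,(400,400))]))
E
```

```text
top 2 ((183.616943359375, 239.4695062637329), array([8.85684299, 9.14214039]), array([0.56385869, 0.1985465 , 0.11      ]))
top 3 ((183.60471725463867, 239.4720230102539), array([8.83905315, 9.15564156]), array([0.56385266, 0.19857239, 0.11      ]))
scene 2 ((388.3490962982178, 266.0018882751465), array([ 8.37138176, 12.4283886 ]), array([0.56352292, 0.19903694, 0.11      ]))
scene 3 ((388.3358459472656, 265.99812412261963), array([ 8.42001057, 12.45459175]), array([0.56353245, 0.1990168 , 0.11      ]))
[0.56305932 0.19880318 0.36002482] [ 3.13965086e+00 -1.10436542e-01  3.52540555e-05] [ 3.13966862 -0.10993329  0.        ] 19.7917 0.02513654499675576
```

View pics/crop4.png

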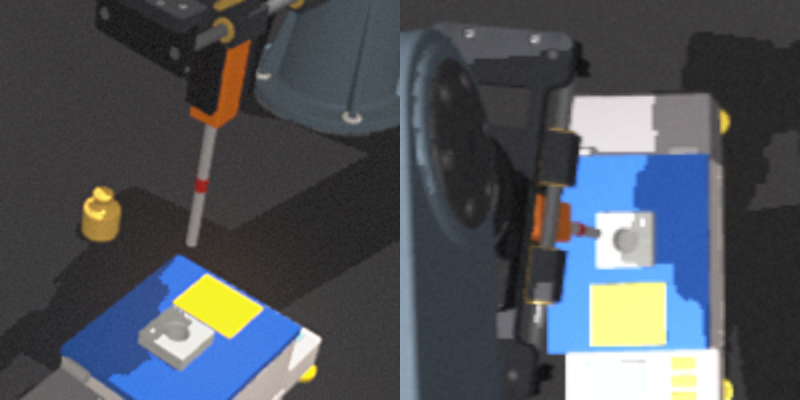

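```bash
cat > rod.py <<'E'
from hole import *
def axis(cs,xy,tcpz,verbose=True,tipcut=.0):
    """rod axis from two views: plane through each camera and its rod centre line; returns base pt, dir, band pt"""
    N=[];D=[];rays=[]
    for n,c in cs.items():
        P=cloud(c);x,y,z=P[...,0],P[...,1],P[...,2];H=hsv(c)
        m=(np.hypot(x-xy[0],y-xy[1])<.02)&(z>max(tcpz-.150,.118))&(z<tcpz-.043)
        Ms=comps(m,8);m=max(Ms,key=lambda q:q[1][4])[0]
        v,u=np.nonzero(m)
        vx,vy,x0,y0=cv2.fitLine(np.stack([u,v],1).astype(np.float32),cv2.DIST_HUBER,0,.01,.01).ravel()
        T=np.array(c["pose"]);o=T[:3,3]
        r=[ray(c,x0+t*vx,y0+t*vy,.1)-o for t in(-8,8)];nn=np.cross(*r);nn/=np.linalg.norm(nn);N.append(nn);D.append(nn@o)
        red=m&((H[...,0]<8)|(H[...,0]>172))&(H[...,1]>110)
        w=np.nonzero(red);br=(w[1].mean(),w[0].mean()) if len(w[0]) else None
        if br:
            d=ray(c,*br,.1)-o;d/=np.linalg.norm(d);rays.append((o,d))
        if verbose:print(n,"rodpx",m.sum(),"red",red.sum(),br and np.round(br,2),"dir",vx,vy)
    d=np.cross(*N);d/=d[2]
    def at(h): # point on both planes at height h
        return np.linalg.solve(np.array([*N,[0,0,1]]),[*D,h])
    b=None
    if len(rays)==2:
        A=sum(np.eye(3)-np.outer(d_,d_) for o,d_ in rays);b=np.linalg.solve(A,sum((np.eye(3)-np.outer(d_,d_))@o for o,d_ in rays))
    return at,d,b
if __name__=="__main__":
    import sys
    if len(sys.argv)>1: cs={n:capture(n) for n in("scene","top")}
    else: cs={n:dict(np.load(n+"4.npz")) for n in("scene","top")}
    t=telemetry.current_tcp_pos();at,d,b=axis(cs,t[:2],t[2])
    print("tcp",t,"dir",d,"band tri",b,"axis@band",at(t[2]-.093),"axis@tip",at(t[2]-.153))
    for n,c in cs.items(): print(n,hole(c,[.5637,.1988,.11]))
E
python3 rod.py
```

```text
scene rodpx 327 red 39 [399.9  192.38] dir 0.16622156 -0.98608845
top rodpx 49 red 5 [167.6 235.8] dir 0.9545356 0.298097
tcp [0.56305932 0.19880318 0.36002482] dir [0.02493507 0.01597243 1.        ] band tri [0.56235152 0.19534047 0.26422492] axis@band [0.56374418 0.19726297 0.26702482] axis@tip [0.56224808 0.19630462 0.20702482]
scene ((385.83516025543213, 267.2118167877197), array([26.94749641, 34.39868546]), array([0.5686581 , 0.19798826, 0.11      ]))
top ((183.0, 240.0), array([34.16565704, 34.16565704]), array([0.56269095, 0.1998125 , 0.11      ]))
```

```bash
cat > rot.py <<'E'
from hole import *
T=telemetry
def resid(n,c,t,lo=-.148,hi=-.045):
    """lateral offset (mm) of rod centre line vs vertical line below TCP, at band and tip; plus horizontal direction of that lateral"""
    P=cloud(c);x,y,z=P[...,0],P[...,1],P[...,2]
    m=(np.hypot(x-t[0],y-t[1])<.018)&(z>max(t[2]+lo,.118))&(z<t[2]+hi)
    m=max(comps(m,8),key=lambda q:q[1][4])[0];v,u=np.nonzero(m);px=np.stack([u,v],1).astype(float)
    A=np.array(proj(c,t+[0,0,-.093]));B=np.array(proj(c,t+[0,0,-.153]));ax=(B-A)/np.linalg.norm(B-A);lat=np.array([-ax[1],ax[0]])
    s=(px-A)@ax;e=(px-A)@lat
    bins=np.round(s);uu=np.unique(bins);cs=np.array([[k,e[bins==k].mean(),(bins==k).sum()] for k in uu]);cs=cs[cs[:,2]>=np.median(cs[:,2])-1]
    k,b=np.polyfit(cs[:,0],cs[:,1],1)
    h=ray(c,*(A+lat),t[2]-.093)-ray(c,*A,t[2]-.093);h=h[:2]  # horizontal move per px
    # component perpendicular to image axis direction on plane
    g=np.array([ (np.array(proj(c,t+[0,0,-.093]+np.r_[d,0]))-A)@lat for d in([.001,0],[0,.001])]) # px per mm
    sc=np.linalg.norm(g)
    eb=b/sc; g2=np.array([(np.array(proj(c,t+[0,0,-.153]+np.r_[d,0]))-B)@lat for d in([.001,0],[0,.001])])
    et=(b+k*np.linalg.norm(B-A))/np.linalg.norm(g2)
    return eb,et,g/sc,m.sum()
if __name__=="__main__":
    for dp in(-1.5708,0,1.5708):
        env.move_pose([.5637,.1988,.36],down(-.07+dp));env.pause(.4)
        t=T.current_tcp_pos()
        for n in("scene","top"):
            try: r=[resid(n,capture(n),t) for _ in range(3)];print(round(dp,2),n,"band mm",np.mean([q[0] for q in r]).round(2),"tip mm",np.mean([q[1] for q in r]).round(2),"dir",r[0][2].round(2),r[0][3],t.round(4))
            except Exception as e: print(dp,n,repr(e))
    print(T.current_t())
E
python3 rot.py
```

```text
-1.57 scene band mm -1.91 tip mm -1.83 dir [ 0.54 -0.84] 316 [0.5637 0.1988 0.36  ]
-1.57 top band mm 1.74 tip mm 2.69 dir [-0.98  0.2 ] 21 [0.5637 0.1988 0.36  ]
0 scene band mm 1.57 tip mm 1.52 dir [ 0.54 -0.84] 314 [0.5637 0.1988 0.36  ]
0 top band mm -0.66 tip mm -0.54 dir [-0.98  0.2 ] 47 [0.5637 0.1988 0.36  ]
1.57 scene band mm 0.91 tip mm 1.05 dir [ 0.54 -0.84] 317 [0.5637 0.1988 0.36  ]
1.5708 top ValueError('max() iterable argument is empty')
25.9917
```

Rotating the wrist gives the rod axis 2.5 mm in -y from the TCP, with almost no tilt, and the camera bias is under 0.5 mm. Next I'll correct for that, lower to just above the rim, and re-measure against the hole.

```bash
cat > chk.py <<'E'
from rot import *
def bandz(c,t,w):
    H=hsv(c);P=cloud(c);x,y,z=P[...,0],P[...,1],P[...,2]
    m=((H[...,0]<8)|(H[...,0]>172))&(H[...,1]>110)&(np.hypot(x-t[0],y-t[1])<.02)&(abs(z-t[2]+.093)<.02)
    v,u=np.nonzero(m);f=lambda h:proj(c,[t[0]+w[0],t[1]+w[1],h])[1]-v.mean()
    from scipy.optimize import brentq
    return brentq(f,t[2]-.15,t[2]-.04),m.sum()
def check(w=(-.0001,-.00245)):
    t=T.current_tcp_pos();print("tcp",t.round(4),"t",T.current_t(),"w",T.current_gripper_width())
    c=capture("scene");r=resid("scene",c,t);print("scene band/tip mm",np.round(r[:2],2),"bandz",bandz(c,t,w),"expect",t[2]-.093)
    return c
E
cat > low.py <<'E'
from chk import *
o=down(-.07)
env.move_pose([.5636,.2010,.36],o);env.pause(.3);c=check()
env.move_linear([.5636,.2010,.275],feed=.08);env.pause(.4);c=check();save(c,"scene5")
d=capture("top");print("top",np.round(resid("top",d,T.current_tcp_pos())[:2],2));save(d,"top5")
a=c["img"][170:300,330:460,::-1];b=d["img"][200:270,140:210,::-1]
cv2.imwrite("pics/crop5.png",np.hstack([cv2.resize(a,(400,400)),cv2.resize(b,(400,400))]))
E
python3 low.py
```

```text
tcp [0.5636 0.201  0.36  ] t 27.6917 w 0.02549225337943168
scene band/tip mm [1.54 1.39] bandz (0.2652160509164451, np.int64(41)) expect 0.26699112122168844
tcp [0.5636 0.201  0.2752] t 29.3583 w 0.025279338671681206
scene band/tip mm [1.64 1.51] bandz (0.17986761522568398, np.int64(27)) expect 0.18216664893728532
top [-0.47  0.12]
```

View pics/crop5.png

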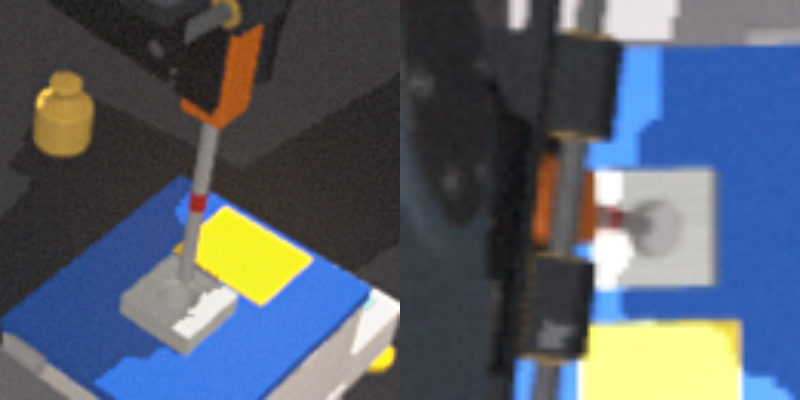

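The tip is above the hole's centre in both views, so I'll descend.

```bash
cat > fin.py <<'E'
from chk import *
f0=T.current_contact_force()
g=env.move_linear([.5636,.2010,.204],feed=.03,guard=4);print("guard",g,T.current_contact_force()-f0)
env.pause(.6);c=check();d=capture("top");save(c,"scene6");save(d,"top6")
print("top",np.round(resid("top",d,T.current_tcp_pos())[:2],2),T.current_contact_force()-f0)
a=c["img"][190:300,340:450,::-1];b=d["img"][200:270,140:210,::-1]
cv2.imwrite("pics/crop6.png",np.hstack([cv2.resize(a,(400,400),interpolation=2),cv2.resize(b,(400,400),interpolation=2)]))
E
python3 fin.py
```

```text
guard False [-0.50788021  0.26401863 -0.11565665]
tcp [0.5636 0.201  0.204 ] t 32.575 w 0.02510118607128522
scene band/tip mm [1.39 0.52] bandz (0.10859801665879164, np.int64(22)) expect 0.11101265501460339Traceback (most recent call last):
  File "fin.py", line 5, in <module>
    print("top",np.round(resid("top",d,T.current_tcp_pos())[:2],2),T.current_contact_force()-f0)
                         ~~~~~^^^^^^^^^^^^^^^^^^^^^^^^^^^^^
  File "rot.py", line 7, in resid
    m=max(comps(m,8),key=lambda q:q[1][4])[0];v,u=np.nonzero(m);px=np.stack([u,v],1).astype(float)
      ~~~^^^^^^^^^^^^^^^^^^^^^^^^^^^^^^^^^
ValueError: max() iterable argument is empty
```

Run:
```python
import cv2,numpy as np
a=cv2.imread("pics/scene6.png")[215:295,350:430];b=cv2.imread("pics/top6.png")[200:270,140:210]
cv2.imwrite("pics/crop6.png",np.hstack([cv2.resize(a,(400,400),interpolation=2),cv2.resize(b,(400,400),interpolation=2)]))
```

```text
(no output)
```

View pics/crop6.png

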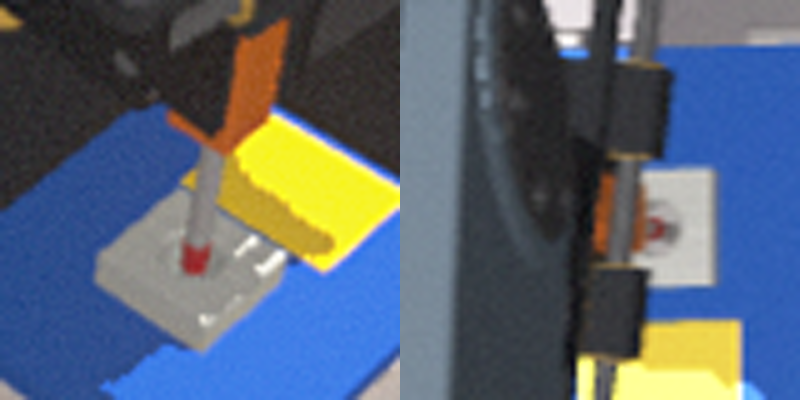

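The red band sits in the middle of the hole: about (389,267) in the scene image, with the hole's rim centre at (388,266). It isn't touching anything, so I'm handing in.

```bash
python3 -c "
from h import *
print(telemetry.current_t(),telemetry.current_tcp_pos(),telemetry.current_gripper_width(),abs(np.array(telemetry.current_joint_vel())).max());ticket.sign_off()"
```

```text
32.675 [0.56360404 0.20097892 0.20398183] 0.02507173489651076 0.002139004081903518
the job is handed in; nothing more can be done
```

I handed the job in at about 32.7 s of the 69 s allowed. The cover is shut, and the gripper is holding the probe still in the guide with the red band at the rim. Sign-off gave no verdict.

- **Cover:** I pressed the pad down along its arc, and the cover stayed level after the arm withdrew. Later camera measurements put the guide rim at about 0.110 m, as expected for a shut cover.
- **Probe alignment:** I gripped the handle at 30 N and lifted the probe clear of the stand. Turning the wrist to ±90° showed the rod 2.5 mm to one side of the tool centre, with almost no tilt. I corrected for that before lowering.
- **Descent:** The force guard did not trip, and the force on the tool changed by less than about 0.6 N, which is within the sensor's noise.
- **Band height:** The scene camera puts the band at 0.1086 m. The arm's position puts it at 0.1110 m. Both are within 1.5 mm of the rim, against a limit of 8 mm.
- **Centring:** The final images show the band in the middle of the hole, and the two cameras agreed on the hole's position to about 0.5 mm.

**Checks that failed or disagreed:**
- The last top-camera measurement of the rod failed because the hand hid it.
- The last scene-camera figure for the tip is extrapolated, because the tip was out of sight inside the station.
- The top camera's rod readings were noisy throughout, because it saw few rod pixels.
- I did not measure the bottle, weight and jar again at the end. The arm stayed well above them throughout.

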